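# Move a freshly painted model wall to the drying stand with a spatula

### The job

The front wall of a model house has just been painted and lies across the two white strips of the grey painting stand. Without the gripper touching the wet wall, slide the spatula under it between the strips, lift it off level, and set it gently down, painted face up, centred and square across the two orange strips of the blue drying stand. Then draw the spatula out and lay its blade flat on its dark green mat again, leaving the other things on the bench where they are.

Things in the scene. Friction and masses are not known exactly. Their poses are not given: they have to be found in the camera images.
- wall: Flat cream model-house wall with two white-framed dark windows, a brown door and a brown eave edge, loose, about 70 g, 76 mm (its x) by 140 mm (its y) by 5 mm thick. Origin: centre of its underside; z is out of the painted face. It starts face up across the strips of the painting stand, underside 24 mm above the bench, its ends overhanging the strips by about 8 mm.
- spatula: Offset spatula, 160 g: steel blade 80 (x) by 72 (y) by 2.5 mm, steel neck rising at its rear edge (x -40 to -49 mm), level dark wooden handle from x = -48 to -148 mm, 22 mm wide, 40 to 60 mm above the blade's underside. Origin: centre of the blade's underside; x to the blade's tip, z up. Centre of mass near x = -25 mm; lies stably on its blade, handle in the air.
- spatula_grip (a point): Good place to grip the spatula: on the handle's axis, 78 mm behind the blade's centre and 50 mm above the blade's underside; axes as the spatula's. The fingers close along y on 22 mm.
- paint_stand: Painting stand, grey base with white strips, 150 mm (its y) by 110 mm (its x), fixed. Base plate 6 mm thick; two strips along its x at y = -58 and 58 mm, 8 mm wide, 100 mm long, tops at z = 24 mm: between them 108 mm free, 18 mm high over the plate, open at front (-x, robot side) and back. Origin: centre of its underside at bench height; z up, yaw within 0.3 rad of the world's.
- dry_stand: Drying stand, blue base with orange strips, empty at the start, 150 mm (its y) by 110 mm (its x), fixed. Base plate 6 mm thick; two strips along its x at y = -58 and 58 mm, 8 mm wide, 100 mm long, tops at z = 24 mm: between them 108 mm free, 18 mm high over the plate, open at front (-x, robot side) and back. Origin: centre of its underside at bench height; z up, yaw within 0.3 rad of the world's.
- mat: Dark green mat, fixed, 130 mm (x) by 110 mm (y) by 2 mm, on which the spatula's blade lies at the start with the handle to the robot's side. Origin: centre of its underside.
- jar_green: Bystander: paint jar with green cap, 40 mm across, 50 mm high; origin under its centre.
- jar_red: Bystander: paint jar with red cap, 40 mm across, 50 mm high; origin under its centre.
- house: Bystander: finished model house, cream with brown roof, 126 by 100 mm, about 90 mm high; origin under its centre.
- wagon: Bystander: brown goods wagon, 134 by 40 mm, 55 mm high; origin under its centre.
- tree: Bystander: model tree, 110 mm high; origin under its trunk.
- brush: Bystander: brush lying on the bench, 160 mm long; origin under its middle.
Not all that is in view belongs to the job. Of the things shaped like the paint_stand, the grey one is meant.

How it is judged:
On the way, in this order (a step that is already met when the one before it is completed fails the run):
1. the wall is carried by the spatula, at least 10 mm clear of the painting stand's strips (z of wall in the frame of paint_stand above 0.034 m and contact force between wall and spatula above 0.15 N), for 0.2 s.
2. the wall lies on the drying stand's strips and the spatula no longer touches it (z of wall in the frame of dry_stand between 0.02 and 0.028 m and horizontal distance between wall and dry_stand below 0.025 m and angle between the y axis of wall and the y axis of dry_stand, either way round below 0.2 rad and angle between wall's own z axis and vertical below 0.08 rad and contact force between wall and spatula below 0.01 N and contact force between wall and dry_stand above 0.2 N), for 0.2 s.
At the end, for the whole second after the job is handed in: Wall at rest, face up, level within 0.08 rad, on both drying-stand strips (underside 20 to 28 mm over the bench), centre within 25 mm of the stand's in plan, square within 0.2 rad; spatula at rest, flat within 0.08 rad on the mat, blade centre within 45 mm of the mat's (z of wall in the frame of dry_stand between 0.02 and 0.028 m and horizontal distance between wall and dry_stand below 0.025 m and angle between the y axis of wall and the y axis of dry_stand, either way round below 0.2 rad and angle between each of wall, spatula's own z axis and vertical below 0.08 rad and linear speed of each of wall, spatula below 0.02 m/s and horizontal distance between spatula and mat below 0.045 m and z of spatula in the frame of mat below 0.007 m); the robot touches nothing.
It fails at once if the gripper or arm touches the wet wall (over 0.3 N) (contact force between any of the fingers, the arm and wall above 0.3 N).
It fails at once if the wall tips by more than 0.5 rad (angle between wall's own z axis and vertical above 0.5 rad).
It fails at once if the wall is dropped or forced on the drying stand (over 12 N between them) (contact force between wall and dry_stand above 12 N).
It fails at once if a bystander is moved by more than 30 mm (distance of any of jar_green, jar_red, house, wagon, tree, brush from where it was at the start of the episode above 0.03 m).
It also fails if it takes over 64 s, if anything falls off the work surface, if the arm or the gripper's body presses on something with over 40 N, if the wrist force passes 120 N, or if a joint passes its speed limit or range.

### The arm

A 6-joint arm with a two-finger parallel gripper is mounted at the origin on the work surface. World frame = base frame: x ahead of the robot, y to its left, z up, the work surface at z = 0. Lengths are in m, angles in rad, forces in N, time in s.
With the tool pointing down it reaches from about 0.35 to 0.975 m from the base axis. Payload 4.9 kg.
Tool frame: the origin (TCP) lies midway between the tips of the shut fingers; the grasp point (between the pads) lies 19 mm behind it; z points along the fingers, y is the line along which they close (so a half turn about z gives the same grasp; the last joint's range is limited). The gripper opens to 85 mm and grips with 20 to 120 N. Pads are 22 mm wide; open, the fingers measure 114 mm over their backs; the gripper's body (76 mm by 85 mm) begins 54 mm behind the grasp point. The pads swing forward as they close: fully open they stand 13 mm farther back than shut.
Start: joints at [-1.23, 0.053, 1.613, -0, 1.476, -0.119], TCP at [0.277, -0.56, 0.231] pointing down, gripper open.
Joint ranges: [-3.01, 3.01], [-1.01, 2.22], [0.06, 2.58], [-1.02, 4.17], [0.09, 2.62], [-3.14, 3.14]. Speed limits (rad/s): [2.57, 2.57, 3.14, 3.14, 3.14, 3.14].

### API

Orientations are given as a rotation vector (axis times angle).
In Python, from station import ctrl gives the robot as it stands. The module is installed in compiled form; this text tells all that it offers.
- The arm moves only by the shell command python3 -m handwheel 'ROWS' [OPENING] [FORCE]. ROWS is JSON, a list of rows, each a list of 2 entries, a list of its own where there are three numbers: the shift along the tool's x, y, z in cm, then the turn, a rotation vector about the tool's x, y, z in rad. In form: [[[tx, ty, tz], [ax, ay, az]], ...]. A call has 1 to 5 rows; each row is the pose to reach, as a shift and turn from the pose commanded when the call began, along the tool's axes at that moment; what a row does not reach only later rows make up. A row lasts 1/8 s, in which the tool goes at most 62.5 mm and 10.7 degrees, less where a joint would pass 70% of its speed; a pose out of reach is approached as far as the arm can. A call with a gripper value outside its range is refused whole. OPENING is the gripper's target within -1 to 1 (shut at 1, half-way at 0, fully open at -1), set as the call begins (- or left out, the last holds). The fingers move at their own pace and stop on an object; FORCE is the grip in N (left out, the last holds). Time passes only in rows, so rows that repeat a pose let the fingers close. It gives the time, the measured TCP pose, the force, the opening and the grip force at its end, in the units of the state.
- ctrl.get_obs(): the state, without advancing time (a new reading comes with each control period).
- ctrl.get_image(name): name is "side" or "top" or "wrist"; returns the picture (480x640x3 uint8, blue, green, red); there is no depth.
- ctrl.calibration(name): a dict with "fx", "fy", "cx", "cy" (pixels), "R" (3x3) and "t" (3): a world point X has camera coordinates R X + t. Camera axes: x right, y down, z forward; pixel columns grow to the right and rows downward; lengths in m; the calibration is good to about 2 mm. A picture is of the moment at which its call begins: read the wrist's pose just before it. calibration takes no time and is no camera call; for the wrist camera it gives the pose at the moment of the call.
- ctrl.finish_job(): hands the job in; it is judged then, once.
Trained networks look in the newest picture that a camera, given by its name, has taken for a name from the list of things; names that differ only in an ending like _2 or _b are one class to them, and where a whole thing is asked for, a point or a joint stands for the part that bears it (a point fixed in the world has none). Each returns a list of dicts, best first, with "score" (0 to 1); they miss things now and then, are a little off and sometimes report something else, mostly with a low value. They report only what shows in the picture. A call takes as long as a camera call. They do not tell look-alikes from the thing itself.
- ctrl.look_for(camera, query): "position" ([column, row] in pixels, amid what is visible of it).
- ctrl.landmark_of(camera, query): "position" ([column, row] in pixels: a listed point, or the origin of a listed thing).
The state is a dict: "t": time; "q": joint angles; "dq": joint speeds; "effort": joint torques, N m; "tool_pos": TCP position; "tool_rot": TCP orientation; "contact_force": force on the tool from outside, world axes, zero at the start; "wrist_torque": the same for the moment, N m; "opening": finger opening in m; "grip_force": force on a finger pad.
Only numpy, scipy, OpenCV 4.12 (cv2) and the standard library are available. Lean on these libraries where they do the work, as an engineer would, in place of code of your own. Each camera call takes 0.05 s, during which the arm holds its last target. There are 200 camera calls.

## Working session

There is one attempt and no reset: what is moved stays moved. The work goes in short steps, Python scripts to look and compute and a shell command to move; the robot and the scene stay as the last step left them, time stands still between calls to the robot, and variables do not carry over. Pictures are saved under pics/ and viewed, at most 10 in all, crops included, and the job is handed in when it is done.

```bash
mkdir -p pics
cat > h.py <<'E'
import numpy as np, cv2
from station import ctrl
from scipy.spatial.transform import Rotation as Ro
def ray(c,px,z):
    K=ctrl.calibration(c);R=np.array(K['R']);t=np.array(K['t'])
    d=R.T@np.array([(px[0]-K['cx'])/K['fx'],(px[1]-K['cy'])/K['fy'],1]);o=-R.T@t
    return o+d*(z-o[2])/d[2]
def proj(c,X):
    K=ctrl.calibration(c);p=np.array(K['R'])@X+np.array(K['t'])
    return [K['fx']*p[0]/p[2]+K['cx'],K['fy']*p[1]/p[2]+K['cy']]
E
python3 - <<'E'
from h import *
for c in ('top','side'):
    cv2.imwrite(f'pics/{c}0.png',ctrl.get_image(c))
H=dict(wall=.024,spatula=.002,spatula_grip=.052,paint_stand=0,dry_stand=0,mat=0,jar_green=0,jar_red=0,house=0,wagon=0,tree=0,brush=0)
for q,z in H.items():
    for c in ('top','side'):
        for r in ctrl.landmark_of(c,q)[:3]:
            print(q,c,round(r['score'],2),np.round(r['position']),np.round(ray(c,r['position'],z),3))
E
```

```text
wall top 0.74 [406. 211.] [ 0.61  -0.218  0.024]
wall side 0.92 [259. 224.] [ 0.602 -0.244  0.024]
wall side 0.44 [338. 342.] [0.602 0.279 0.024]
spatula top 0.62 [206. 227.] [0.586 0.259 0.002]
spatula side 0.97 [337. 340.] [0.59  0.252 0.002]
spatula side 0.2 [381. 408.] [0.592 0.464 0.002]
spatula side 0.17 [282. 287.] [0.636 0.021 0.002]
spatula_grip top 0.68 [203. 227.] [0.58  0.256 0.052]
spatula_grip top 0.62 [193. 258.] [0.508 0.28  0.052]
spatula_grip side 0.8 [373. 319.] [0.509 0.267 0.052]
paint_stand top 0.94 [425. 363.] [ 0.251 -0.253  0.   ]
paint_stand top 0.71 [267. 329.] [0.339 0.116 0.   ]
paint_stand top 0.58 [306. 203.] [0.639 0.018 0.   ]
paint_stand side 0.81 [254. 232.] [ 0.619 -0.246  0.   ]
paint_stand side 0.65 [402. 277.] [ 0.329  0.104 -0.   ]
paint_stand side 0.61 [363. 206.] [ 0.257 -0.258  0.   ]
dry_stand top 0.69 [502. 288.] [ 0.423 -0.446  0.   ]
dry_stand top 0.56 [310. 204.] [0.637 0.007 0.   ]
dry_stand side 0.81 [284. 281.] [ 0.622 -0.001  0.   ]
dry_stand side 0.32 [336. 343.] [0.596 0.257 0.   ]
mat top 0.94 [207. 225.] [0.592 0.257 0.   ]
mat top 0.63 [306. 203.] [0.639 0.019 0.   ]
jar_green top 0.84 [365. 141.] [ 0.789 -0.13   0.   ]
jar_green top 0.71 [506. 289.] [ 0.419 -0.456  0.   ]
jar_green side 0.7 [207. 267.] [ 0.79  -0.136  0.   ]
jar_red top 0.85 [265. 147.] [0.781 0.115 0.   ]
jar_red side 0.93 [240. 325.] [0.778 0.112 0.   ]
house top 0.94 [117. 230.] [0.585 0.473 0.   ]
house top 0.64 [204. 229.] [0.583 0.265 0.   ]
house top 0.41 [128. 291.] [0.438 0.445 0.   ]
house side 0.75 [384. 407.] [0.584 0.462 0.   ]
house side 0.62 [241. 322.] [ 0.772  0.106 -0.   ]
wagon top 0.97 [511. 202.] [ 0.63 -0.48  0.  ]
wagon side 0.92 [228. 195.] [ 0.625 -0.481  0.   ]
tree top 0.89 [128. 294.] [0.432 0.444 0.   ]
tree side 0.97 [439. 374.] [0.43  0.433 0.   ]
brush top 0.91 [504. 288.] [ 0.421 -0.449  0.   ]
brush side 0.63 [289. 187.] [ 0.425 -0.455  0.   ]
```

Run:
```python
import cv2
a=cv2.imread('pics/top0.png')[110:400,150:550]
cv2.imwrite('pics/topc.png',cv2.resize(a,(800,580),interpolation=3))
```

```text
(no output)
```

View pics/topc.png

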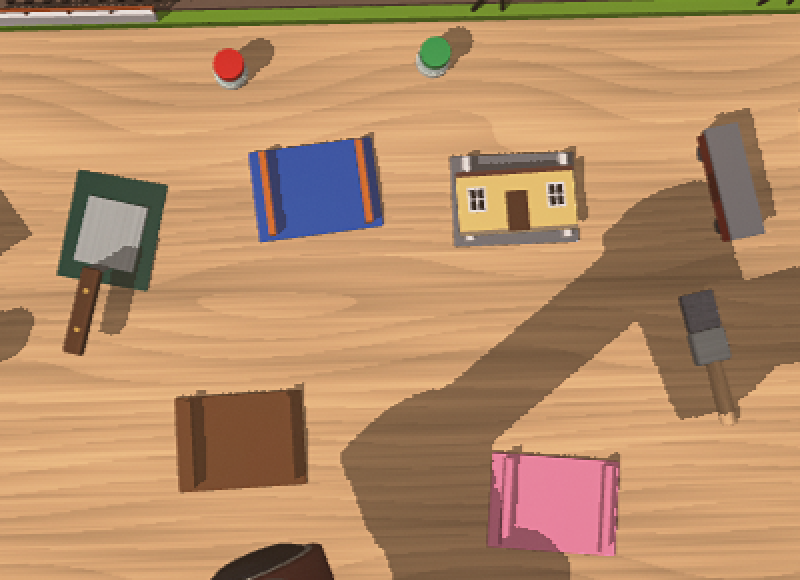

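View pics/side0.png

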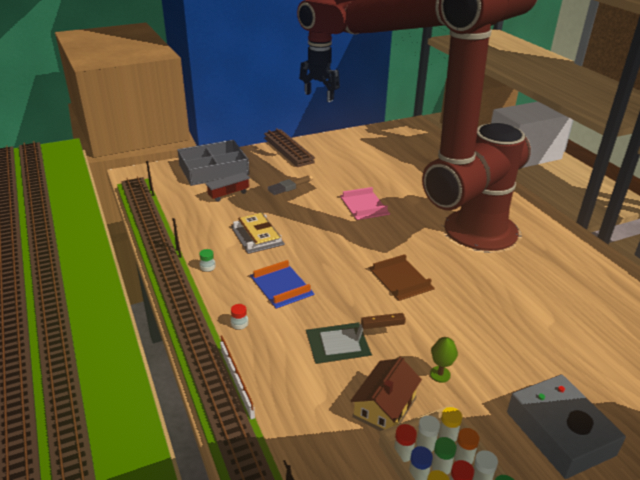

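The top crop (2x, offset 150,110) shows the mat with the spatula at left (handle end near (75,352)), the blue stand at (315,188), and the grey stand with the wall at (515,200). The brown and pink stands are decoys. The side view agrees.

```bash
cat >> h.py <<'E'
def seg(c,img,lo,hi,roi,z):
    hsv=cv2.cvtColor(img,cv2.COLOR_BGR2HSV);m=cv2.inRange(hsv,np.array(lo),np.array(hi))
    k=np.zeros_like(m);x0,y0,x1,y1=roi;k[y0:y1,x0:x1]=m[y0:y1,x0:x1]
    p=np.argwhere(k)[:,::-1].astype(float)
    w=np.array([ray(c,q,z)[:2] for q in p],np.float32)
    (cx,cy),(a,b),an=cv2.minAreaRect(w*1000)
    return len(p),np.round([cx,cy],1),np.round([a,b],1),round(an,1)
E
python3 - <<'E'
from h import *
im=ctrl.get_image('top')
print('mat',seg('top',im,(55,60,20),(90,255,90),(170,185,240,265),.002))
print('blue',seg('top',im,(105,120,60),(130,255,255),(265,170,350,240),.006))
print('orange',seg('top',im,(5,190,120),(16,255,255),(275,170,300,235),.024),seg('top',im,(5,190,120),(16,255,255),(320,170,350,235),.024))
print('wall',seg('top',im,(20,80,150),(30,255,255),(372,185,445,235),.029))
g=lambda p,z:np.array([ray('top',(150+a/2,110+b/2),z)[:2] for a,b in p])*1000
for n,p,z in [('matc',[(77,170),(168,185),(150,290),(58,275)],.002),('bluec',[(250,152),(373,133),(383,227),(262,242)],.006),('paintc',[(450,155),(575,150),(579,241),(455,246)],.006),('handle',[(92,270),(75,352)],.062),('blade',[(90,195),(147,207),(135,273),(77,261)],.0045)]:
    w=g(p,z);print(n,w.round().tolist(),w.mean(0).round(1))
    if len(w)==2: print(np.arctan2(*(w[0]-w[1])[::-1]))
    else:
        u=w[0]+w[1]-w[2]-w[3];v=w[0]+w[3]-w[1]-w[2];print('yaw',np.arctan2(u[1],u[0]),np.arctan2(-v[0],v[1]))
o=ctrl.get_obs();print(Ro.from_rotvec(o['tool_rot']).as_matrix().round(3),o['opening'])
E
```

```text
mat (834, array([592.1, 259.5]), array([106.9, 127.9]), 78.3)
blue (2076, array([635.2,  14.9]), array([108.8, 147. ]), 6.3)Traceback (most recent call last):
  File "<stdin>", line 5, in <module>
  File "h.py", line 15, in seg
    w=np.array([ray(c,q,z)[:2] for q in p],np.float32)
                ~~~^^^^^^^
  File "h.py", line 5, in ray
    K=ctrl.calibration(c);R=np.array(K['R']);t=np.array(K['t'])
ValueError: time passes only in moves, steps and waits
```

```bash
python3 - <<'E'
s=open('h.py').read()
s=s.replace("def ray","_c={}\ndef cal(c):\n    if c=='wrist' : return _c.get('wrist') or ctrl.calibration(c)\n    if c not in _c:_c[c]=ctrl.calibration(c)\n    return _c[c]\ndef ray",1).replace("K=ctrl.calibration(c)","K=cal(c)")
open('h.py','w').write(s)
E
python3 - <<'E'
from h import *
im=cv2.imread('pics/top0.png')
print('wall',seg('top',im,(20,80,150),(30,255,255),(372,185,445,235),.029))
g=lambda p,z:np.array([ray('top',(150+a/2,110+b/2),z)[:2] for a,b in p])*1000
for n,p,z in [('matc',[(77,170),(168,185),(150,290),(58,275)],.002),('bluec',[(250,152),(373,133),(383,227),(262,242)],.006),('paintc',[(450,155),(575,150),(579,241),(455,246)],.006),('handle',[(92,270),(75,352)],.062),('blade',[(90,195),(147,207),(135,273),(77,261)],.0045)]:
    w=g(p,z);print(n,w.round().tolist(),w.mean(0).round(1))
    if len(w)==2: print(np.arctan2(*(w[0]-w[1])[::-1]))
    else:
        u=w[0]+w[1]-w[2]-w[3];v=w[0]+w[3]-w[1]-w[2];print('yaw',np.arctan2(u[1],u[0]),np.arctan2(-v[0],v[1]))
o=ctrl.get_obs();print(o['t'],o['tool_pos'],Ro.from_rotvec(o['tool_rot']).as_matrix().round(3).tolist(),o['opening'])
E
```

```text
wall (1027, array([ 611. , -223.4]), array([ 67.5, 140.6]), 4.4)
matc [[665.0, 301.0], [644.0, 191.0], [518.0, 214.0], [539.0, 324.0]] [591.6 257.5]
yaw -0.17951523025166705 -0.18853398789069567
bluec [[682.0, 92.0], [701.0, -57.0], [586.0, -66.0], [572.0, 79.0]] [635.3  12. ]
yaw 0.09269361141322253 0.11608661571920059
paintc [[672.0, -150.0], [675.0, -301.0], [564.0, -301.0], [561.0, -151.0]] [ 617.9 -225.7]
yaw 0.006604948905832835 0.016150071220433063
handle [[537.0, 271.0], [444.0, 291.0]] [490.8 281. ]
-0.20827593968181388
blade [[634.0, 285.0], [618.0, 217.0], [539.0, 232.0], [555.0, 300.0]] [586.3 258.3]
yaw -0.1922145853522033 -0.23192581538781246
1.35 [ 0.2773382  -0.5600765   0.23131369] [[0.896, 0.444, -0.0], [0.444, -0.896, 0.0], [0.0, -0.0, -1.0]] 0.08540763480894084
```

```bash
cat >> h.py <<'E'
def go(x,y,z,yaw):
    "shift (cm) and turn in tool axes to TCP x,y,z pointing down, tool x heading yaw"
    o=ctrl.get_obs();R=Ro.from_rotvec(o['tool_rot'])
    T=Ro.from_matrix([[np.cos(yaw),np.sin(yaw),0],[np.sin(yaw),-np.cos(yaw),0],[0,0,-1]])
    print('t',round(o['t'],2),'pos',np.round(o['tool_pos'],4),'shift',np.round(R.inv().apply(np.array([x,y,z])-o['tool_pos'])*100,2),'turn',np.round((R.inv()*T).as_rotvec(),3),'q6',round(o['q'][5],2),'open',round(o['opening'],4),'F',np.round(o['contact_force'],1))
E
python3 -m handwheel '[[[58,-64,0],[0,0,0.66]],[[58,-64,0],[0,0,0.66]],[[58,-64,0],[0,0,0.66]],[[58,-64,0],[0,0,0.66]],[[58,-64,0],[0,0,0.66]]]' -1
python3 -c "from h import *;go(.5096,.274,.16,-.205)"
```

```text
t: 1.98
tool_pos: [0.3629, -0.2576, 0.2315]
tool_rot: [3.125, -0.316, 0.002]
contact_force: [0.9, 0.8, 0.3]
opening: 0.0853
grip_force: 0.0
t 1.98 pos [ 0.3629 -0.2576  0.2315] shift [  3.73 -55.02   7.14] turn [ 0.    -0.001  0.004] q6 0.99 open 0.0853 F [0.9 0.8 0.3]
```

```bash
python3 -m handwheel '[[[3.7,-55,0],[0,0,0]],[[3.7,-55,0],[0,0,0]],[[3.7,-55,0],[0,0,0]],[[3.7,-55,0],[0,0,0]],[[3.7,-55,0],[0,0,0]]]' >/dev/null
python3 -c "from h import *;go(.5096,.274,.16,-.205)"
```

```text
t 2.6 pos [0.4455 0.0441 0.2318] shift [  1.7  -23.81   7.19] turn [-0.    -0.002  0.005] q6 1.7 open 0.086 F [ 1.3 -1.5  0.6]
```

```bash
python3 -m handwheel '[[[1.7,-23.8,7.2],[0,0,0]],[[1.7,-23.8,7.2],[0,0,0]],[[1.7,-23.8,7.2],[0,0,0]],[[1.7,-23.8,7.2],[0,0,0]],[[1.7,-23.8,7.2],[0,0,0]]]' >/dev/null
python3 -m handwheel '[[[0,0,0],[0,0,0]],[[0,0,0],[0,0,0]]]' >/dev/null
python3 - <<'E'
from h import *
go(.5096,.274,.16,-.205)
_c['wrist']=ctrl.calibration('wrist');cv2.imwrite('pics/w1.png',ctrl.get_image('wrist'))
for q,z in (('spatula_grip',.052),('spatula',.002)):
    for r in ctrl.landmark_of('wrist',q)[:2]: print(q,r['score'],np.round(r['position']),ray('wrist',r['position'],z).round(4))
E
```

```text
t 3.48 pos [0.5096 0.2709 0.1604] shift [-0.06 -0.3   0.04] turn [-0.001 -0.002  0.003] q6 2.13 open 0.0856 F [-0.2  0.   1.2]Traceback (most recent call last):
  File "<stdin>", line 3, in <module>
NameError: name '_c' is not defined
```

```bash
sed -i 's/_c\b/CC/g' h.py
python3 - <<'E'
from h import *
CC['wrist']=ctrl.calibration('wrist');cv2.imwrite('pics/w1.png',ctrl.get_image('wrist'))
for q,z in (('spatula_grip',.052),('spatula',.002)):
    for r in ctrl.landmark_of('wrist',q)[:2]: print(q,r['score'],np.round(r['position']),ray('wrist',r['position'],z).round(4))
E
```

```text
spatula_grip 0.83 [306. 240.] [0.5075 0.2773 0.052 ]
spatula 0.58 [308. 103.] [0.5874 0.2602 0.002 ]
```

View pics/w1.png

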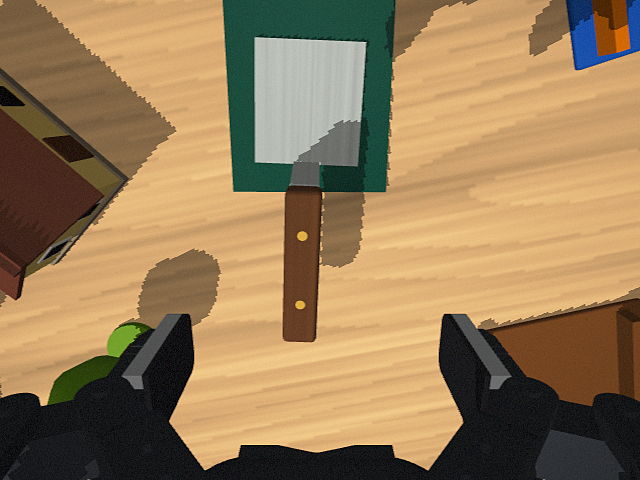

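The wrist view shows the spatula straight ahead: handle from (304,188) to (300,341), blade corners (255,38), (366,42), (359,166), (254,163). It is nearly aligned with the tool.

Run:
```python
from h import *
h=[ray('wrist',p,.062)[:2] for p in [(304.5,190),(300,341)]];d=h[0]-h[1]
print(h,np.arctan2(d[1],d[0]),np.linalg.norm(d))
b=np.array([ray('wrist',p,.0045)[:2] for p in [(255,38),(366,42),(359,166),(254,163)]]);print(b.mean(0),b.round(3).tolist())
m=np.array([ray('wrist',p,.002)[:2] for p in [(233,191),(387,191)]]);print(m.round(3).tolist())
e=d/np.linalg.norm(d);yaw=np.arctan2(d[1],d[0]);x,y=h[1]+e*.07;print(x,y);go(x,y,.033,yaw)
```

```text
[array([0.54002988, 0.27095598]), array([0.44420289, 0.29445605])] -0.2404883007887282 0.09866643309317892
[0.5859783 0.2599506] [[0.633, 0.285], [0.616, 0.215], [0.539, 0.234], [0.556, 0.305]]
[[0.539, 0.326], [0.517, 0.217]]
0.5121884174133949 0.27778366389127257
t 3.62 pos [0.5096 0.271  0.1603] shift [ 0.1  -0.71 12.73] turn [-0.001 -0.001  0.039] q6 2.13 open 0.0854 F [0.7 0.6 0.6]
```

```bash
python3 -m handwheel '[[[0.1,-0.7,6],[0,0,0.035]],[[0.1,-0.7,10],[0,0,0.035]],[[0.1,-0.7,12.7],[0,0,0.035]],[[0.1,-0.7,12.7],[0,0,0.035]],[[0.1,-0.7,12.7],[0,0,0.035]]]' >/dev/null
python3 -m handwheel '[[[0,0,0],[0,0,0]],[[0,0,0],[0,0,0]],[[0,0,0],[0,0,0]],[[0,0,0],[0,0,0]],[[0,0,0],[0,0,0]]]' 1 110
python3 -m handwheel '[[[0,0,0],[0,0,0]],[[0,0,0],[0,0,0]],[[0,0,0],[0,0,0]],[[0,0,0],[0,0,0]]]'
python3 -c "from h import *;go(.5122,.2778,.033,-.23)"
```

```text
t: 4.88
tool_pos: [0.5118, 0.2787, 0.033]
tool_rot: [-3.12, 0.369, -0.0]
contact_force: [-2.4, -0.5, 5.0]
opening: 0.0204
grip_force: 107.4
t: 5.38
tool_pos: [0.5118, 0.2787, 0.033]
tool_rot: [-3.12, 0.369, -0.0]
contact_force: [-1.9, -1.2, 5.4]
opening: 0.0201
grip_force: 107.5
t 5.38 pos [0.5118 0.2787 0.033 ] shift [ 0.06  0.07 -0.  ] turn [-0.    -0.    -0.005] q6 2.18 open 0.0201 F [-1.9 -1.2  5.4]
```

```bash
python3 -m handwheel '[[[0,0,-4],[0,0,0]],[[0,0,-8],[0,0,0]],[[0,0,-11],[0,0,0]]]'|grep force
python3 -c "from h import *;go(.39,-.226,.145,0.02)"
```

```text
contact_force: [0.5, 0.0, -1.9]
grip_force: 107.8
t 5.75 pos [0.5116 0.2785 0.1432] shift [-0.06 51.89 -0.19] turn [-0.    -0.    -0.255] q6 2.18 open 0.0205 F [ 0.5  0.  -1.9]
```

```bash
python3 -m handwheel '[[[0,7,0],[0,0,0]],[[0,13,0],[0,0,-0.1]],[[0,19,0],[0,0,-0.2]],[[0,25,0],[0,0,-0.25]],[[0,31,0],[0,0,-0.25]]]'>/dev/null
python3 -c "from h import *;go(.39,-.226,.145,0.02)"
```

```text
t 6.38 pos [ 0.438  -0.0246  0.1414] shift [-5.11 20.06 -0.35] turn [ 0.     0.001 -0.005] q6 1.33 open 0.0204 F [ 0.4 -1.1 -1.7]
```

```bash
python3 -m handwheel '[[[-1.5,6,0],[0,0,0]],[[-3,12,0],[0,0,0]],[[-5,18,0],[0,0,0]],[[-5.1,20,0],[0,0,0]],[[-5.1,20,0],[0,0,0]]]'>/dev/null
python3 -m handwheel '[[[0,0,0],[0,0,0]],[[0,0,0],[0,0,0]]]' >/dev/null
python3 - <<'E'
from h import *
go(.39,-.226,.145,0.02)
CC['wrist']=ctrl.calibration('wrist');cv2.imwrite('pics/w2.png',ctrl.get_image('wrist'))
import json;json.dump({k:np.array(v).tolist() for k,v in CC['wrist'].items()},open('w2.json','w'))
for q,z in (('wall',.024),('paint_stand',0)):
    for r in ctrl.landmark_of('wrist',q)[:2]: print(q,r['score'],np.round(r['position']),ray('wrist',r['position'],z).round(4))
E
```

```text
t 7.25 pos [ 0.3914 -0.2226  0.1419] shift [-0.14  0.34 -0.31] turn [-0.001  0.    -0.003] q6 0.87 open 0.0203 F [ 1.  -0.1 -1.3]
wall 0.62 [318. 352.] [ 0.3019 -0.2259  0.024 ]
```

View pics/w2.png

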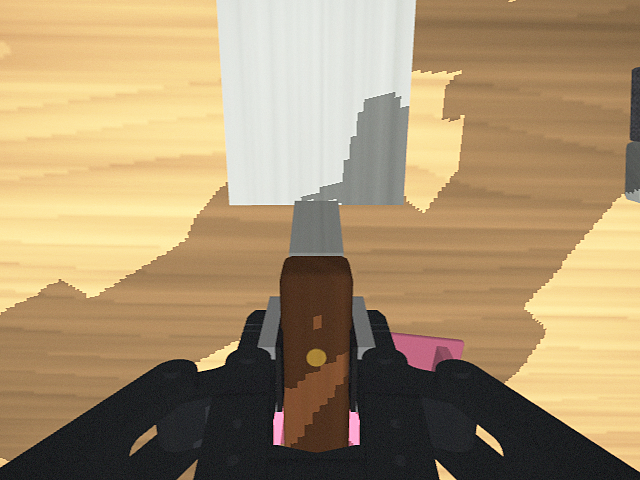

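The blade is in view and square to the tool (rear corners (229,205) and (407,205)), with the handle centred in the grip. The stand lies beyond the picture, so I'll take it from the top camera.

Run:
```python
from h import *
import json
from scipy.optimize import least_squares
K=json.load(open('w2.json'));R=np.array(K['R']);t=np.array(K['t']);o=-R.T@t
pts=[(217.5,2),(229,203),(415.5,2),(407,203)]
D=[R.T@np.array([(a-K['cx'])/K['fx'],(b-K['cy'])/K['fy'],1]) for a,b in pts]
def P(v):
    n=np.array([-np.sin(v[0]),0,np.cos(v[0])])  # pitch: z = z0 + tan(p)(x-.42)
    c=np.array([.425,-.226,v[1]]);return [o+d*((c-o)@n)/(d@n) for d in D]
f=lambda v:[np.linalg.norm(P(v)[0][1]-P(v)[2][1])-.072,np.linalg.norm(P(v)[1][1]-P(v)[3][1])-.072]
s=least_squares(f,[0,.11],x_scale=[.1,.01]);print('pitch',s.x[0],'blade top z at rear',s.x[1],np.round(P(s.x),4).tolist())
im=cv2.imread('pics/top0.png')[175:245,360:456]
cv2.imwrite('pics/wallc.png',cv2.resize(im,(768,560),interpolation=cv2.INTER_CUBIC))
```

```text
pitch -0.06516907291894866 blade top z at rear 0.11753563904404882 [[0.5026, -0.1855, 0.1125], [0.429, -0.1873, 0.1173], [0.5037, -0.2575, 0.1124], [0.4301, -0.2593, 0.1172]]
```

View pics/wallc.png

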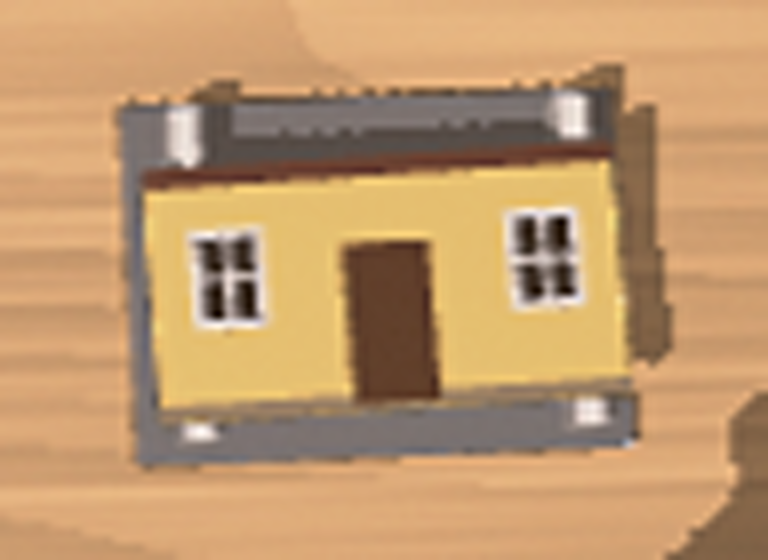

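Run:
```python
from h import *
def an(n,p,z):
    w=np.array([ray('top',(360+(a+.5)/8-.5,175+(b+.5)/8-.5),z)[:2] for a,b in p])
    u=w[0]+w[1]-w[2]-w[3];v=w[0]+w[3]-w[1]-w[2]
    print(n,w.mean(0).round(4),'yaw',np.arctan2(u[1],u[0]).round(3),np.arctan2(-v[0],v[1]).round(3),'size',np.linalg.norm(u)/2,np.linalg.norm(v)/2)
an('wall',[(145,175),(612,145),(630,380),(163,408)],.029)
an('stand',[(120,105),(615,90),(636,440),(138,463)],.006)
an('strips',[(183,105),(570,92),(590,410),(200,430)],.024)
# pitch test now with side camera: handle & blade
cv2.imwrite('pics/s2.png',cv2.resize(ctrl.get_image('side')[130:260,300:460],(800,650),interpolation=3)[:600])
X=ctrl.get_obs()['tool_pos'];print(X,proj('side',X),proj('top',X))
```

```text
wall [ 0.6136 -0.2232] yaw 0.034 0.038 size 0.07019429043755152 0.138965347232368
stand [ 0.6182 -0.2242] yaw 0.012 0.014 size 0.10791898870950584 0.15003796913159612
strips [ 0.6198 -0.2238] yaw 0.015 0.018 size 0.09678962679382401 0.1159211030520612
[ 0.39150657 -0.2230838   0.14229729] [np.float64(329.6318613950467), np.float64(178.19576504737634)] [np.float64(421.33106463046045), np.float64(303.4023063976342)]
```

View pics/s2.png

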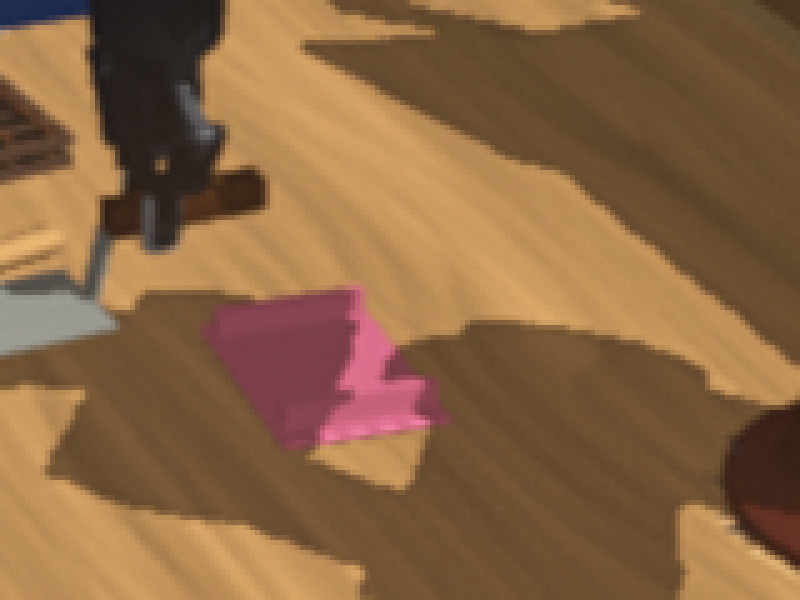

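The side crop shows the gripper holding the handle, from (105,215) to (265,188), with the blade about level.

Run:
```python
from h import *
X=ctrl.get_obs()['tool_pos']
for p in (0,-.065,-.13):
  L=[]
  for a in (.030,-.070):
    q=np.array(proj('side',X+[a,a*.02,.019+a*np.tan(p)]));L.append((q-[300,130])*5)
  q=np.array(L);d=q[1]-q[0];print(p,q.round().tolist(),d[1]/d[0])
print('measured slope',(188-215)/160)
go(.615-.0765-.115,-.223-.004,.043,.03)
```

```text
0 [[101.0, 222.0], [258.0, 189.0]] -0.21052608493765682
-0.065 [[101.0, 225.0], [258.0, 182.0]] -0.27431457460851383
-0.13 [[101.0, 228.0], [259.0, 175.0]] -0.33838907121214507
measured slope -0.16875
t 7.45 pos [ 0.3915 -0.2231  0.1423] shift [3.19 0.44 9.93] turn [ 0.    -0.    -0.014] q6 0.87 open 0.0203 F [ 0.8 -0.2 -2.9]
```

```bash
python3 -m handwheel '[[[0,0.3,4],[0,0,-0.01]],[[0,0.3,8],[0,0,-0.01]],[[0,0.3,9.7],[0,0,-0.01]],[[0,0.3,9.7],[0,0,-0.01]],[[0,0.3,9.7],[0,0,-0.01]]]'|grep force
python3 -c "from h import *;go(.532,-.225,.045,0.03)"
```

```text
contact_force: [0.1, 0.4, -0.9]
grip_force: 108.5
t 8.07 pos [ 0.3925 -0.2276  0.047 ] shift [13.95  0.09  0.24] turn [ 0.002 -0.002 -0.005] q6 0.86 open 0.0204 F [ 0.1  0.4 -0.9]
```

```bash
python3 -m handwheel '[[[2,0,0.2],[0,0,0]],[[4,0,0.2],[0,0,0]],[[6,0,0.2],[0,0,0]],[[8,0,0.2],[0,0,0]],[[8,0,0.2],[0,0,0]]]'|grep force
python3 - <<'E'
from h import *
go(.532,-.225,.045,0.03)
a=cv2.resize(ctrl.get_image('side')[190:265,210:330],(800,500),interpolation=3)
b=cv2.resize(ctrl.get_image('top')[175:275,350:460],(0,0),fx=5,fy=5,interpolation=3)
cv2.imwrite('pics/in1.png',a);cv2.imwrite('pics/in1t.png',b)
E
```

```text
contact_force: [-0.5, 0.0, -0.9]
grip_force: 108.5
t 8.7 pos [ 0.4735 -0.2257  0.0456] shift [5.85 0.09 0.08] turn [ 0.002 -0.003 -0.004] q6 0.96 open 0.0207 F [-0.5  0.  -0.9]
```

View pics/in1.png

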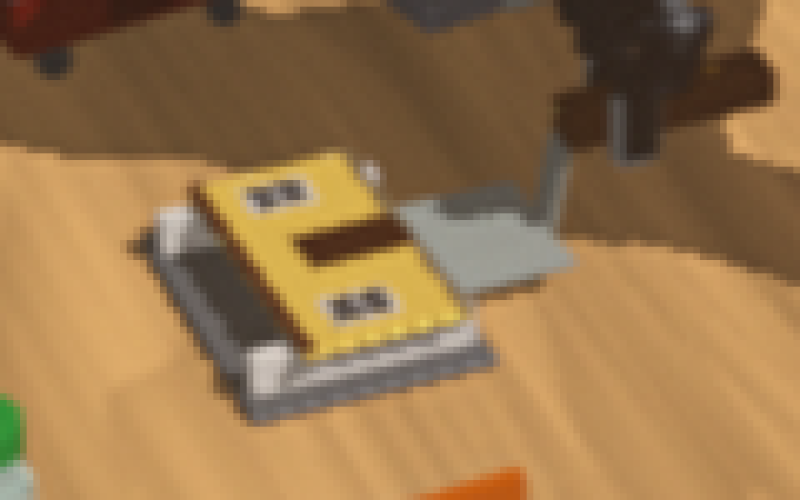

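The blade tip is entering under the wall's front edge near (405,210)–(460,290), well clear of both strips.

```bash
python3 -m handwheel '[[[2,0,0.1],[0,0,0]],[[4,0,0.1],[0,0,0]],[[5.5,0.1,0.1],[0,0,0]],[[5.8,0.1,0.1],[0,0,0]],[[5.8,0.1,0.1],[0,0,0]]]'|grep force
python3 - <<'E'
from h import *
go(.532,-.225,.045,0.03)
cv2.imwrite('pics/in2.png',cv2.resize(ctrl.get_image('side')[190:265,210:330],(800,500),interpolation=3))
E
```

```text
contact_force: [0.9, 0.0, -2.4]
grip_force: 108.5
t 9.43 pos [ 0.5289 -0.2242  0.0422] shift [ 0.31  0.08 -0.28] turn [-0.     0.001 -0.005] q6 1.02 open 0.0201 F [ 0.9  0.  -2.4]
```

View pics/in2.png

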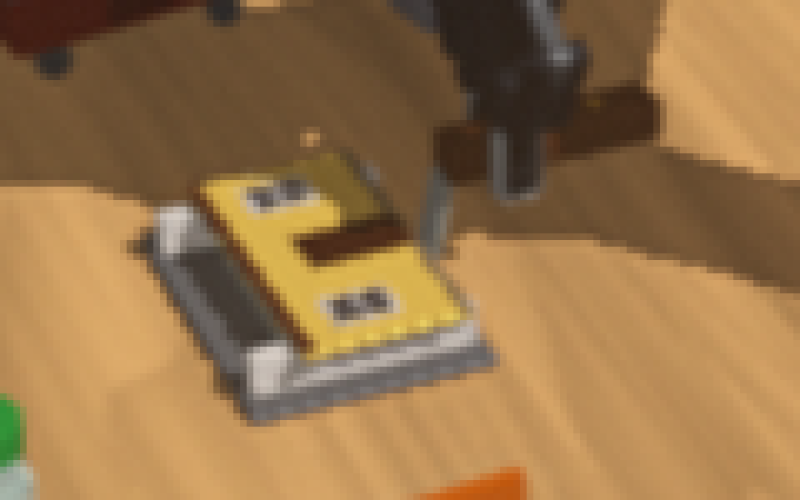

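The blade is fully in; the neck stands a few mm clear of the wall's near edge at (430,250). Lifting gently.

```bash
python3 -m handwheel '[[[0,0,-0.5],[0,0,0]],[[0,0,-0.9],[0,0,0]],[[0,0,-1.2],[0,0,0]],[[0,0,-1.5],[0,0,0]],[[0,0,-2],[0,0,0]]]'|grep force
python3 -m handwheel '[[[0,0,-0.8],[0,0,0]],[[0,0,-1.8],[0,0,0]],[[0,0,-2.8],[0,0,0]],[[0,0,-3.5],[0,0,0]],[[0,0,-3.5],[0,0,0]]]'|grep force
python3 - <<'E'
from h import *
go(.532,-.225,.045,0.03)
a=cv2.resize(ctrl.get_image('side')[180:260,210:330],(600,400),interpolation=3)
CC['wrist']=ctrl.calibration('wrist');b=cv2.resize(ctrl.get_image('wrist'),(240,180))
c=np.zeros((400,800,3),np.uint8);c[:,:560]=a[:,:560];c[:180,560:]=b;cv2.imwrite('pics/lift.png',c)
E
```

```text
contact_force: [-0.1, -0.1, -2.9]
grip_force: 108.5
contact_force: [0.3, 0.3, -2.2]
grip_force: 108.5
t 10.72 pos [ 0.5299 -0.2246  0.0983] shift [0.2  0.04 5.33] turn [ 0.001 -0.002 -0.005] q6 1.02 open 0.0205 F [ 0.3  0.3 -2.2]
```

View pics/lift.png

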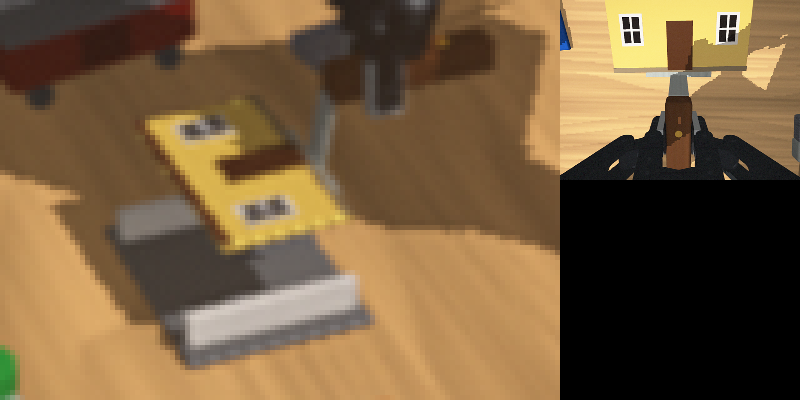

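Lifted level and clear of the stand: the wall's near edge in the small wrist inset runs from (613,71) to (747,67).

Run:
```python
from h import *
CC['wrist']=ctrl.calibration('wrist')
o=ctrl.get_obs();X=o['tool_pos'];zt=X[2]-.031+.0025+.005
im=ctrl.get_image('wrist');cv2.imwrite('pics/w3.png',im)
hsv=cv2.cvtColor(im,cv2.COLOR_BGR2HSV);m=cv2.inRange(hsv,np.array((22,90,120)),np.array((32,255,255)));m[240:]=0
n,l,s,_=cv2.connectedComponentsWithStats(m);k=1+np.argmax(s[1:,4]);print(s[k])
ys,xs=np.where(l==k)
# near edge: lowest yellow per column
cols=np.arange(xs.min()+10,xs.max()-10,4);E=[(c,ys[xs==c].max()) for c in cols if (xs==c).any()]
p=np.polyfit(*np.array(E).T,1);ca,cb=xs.min(),xs.max()
A,B=[ray('wrist',(c,np.polyval(p,c)),zt) for c in (ca,cb)]
R=Ro.from_rotvec(o['tool_rot']);a,b=[R.inv().apply(v-X) for v in (A,B)]
print('tool-frame near corners mm',a*1000,b*1000,'width',np.linalg.norm(a-b))
d=b-a;w=np.arctan2(-d[0],d[1]);c=(a+b)/2+np.array([np.cos(w),np.sin(w),0])*.038
print('wall in tool',c[:2],'tool-yaw',w)
yaw=.105+w   # heading of tool so that wall (heading tool - w) matches
T=np.array([.636,.013])-np.array([[np.cos(yaw),np.sin(yaw)],[np.sin(yaw),-np.cos(yaw)]])@c[:2]
print('target tcp',T,yaw);go(T[0],T[1],.098,yaw)
```

```text
[  119     0   396   182 37425]
tool-frame near corners mm [ 42.6510168  -78.03949031  23.50184235] [101.13596524  71.39945225  23.46839649] width 0.1604758170811815
wall in tool [ 0.10728001 -0.01716901] tool-yaw -0.37303902320145954
target tcp [0.52800368 0.0248562 ] -0.26803902320145956
t 10.88 pos [ 0.529  -0.2241  0.0969] shift [  0.52 -24.89  -0.1 ] turn [-0.     0.001  0.293] q6 1.02 open 0.0205 F [-0.3 -0.9 -1.6]
```

Run:
```python
from h import *
CC['wrist']=ctrl.calibration('wrist')
o=ctrl.get_obs();X=o['tool_pos'];zt=X[2]-.031+.0025+.005
A,B=[ray('wrist',c,zt) for c in ((142,180),(499,176))]
R=Ro.from_rotvec(o['tool_rot']);a,b=[R.inv().apply(v-X) for v in (A,B)]
print(a*1000,b*1000,'width',np.linalg.norm(a-b))
d=b-a;w=np.arctan2(-d[0],d[1]);c=(a+b)/2+np.array([np.cos(w),np.sin(w),0])*.038
print('wall in tool',c[:2],w)
yaw=.105+w
T=np.array([.636,.013])-np.array([[np.cos(yaw),np.sin(yaw)],[np.sin(yaw),-np.cos(yaw)]])@c[:2]
print('target tcp',T,yaw);go(T[0],T[1],.098,yaw)
```

```text
[ 47.79149431 -68.2493415   23.49676358] [49.20882676 72.60565904 23.43631764] width 0.14086214417032342
wall in tool [0.08649824 0.00179581] -0.010062011404296979
target tcp [0.54972105 0.00658808] 0.09493798859570302
t 10.88 pos [ 0.529  -0.2241  0.0969] shift [  2.64 -23.01  -0.1 ] turn [-0.     0.001 -0.07 ] q6 1.02 open 0.0205 F [-0.3 -0.9 -1.6]
```

View pics/w3.png

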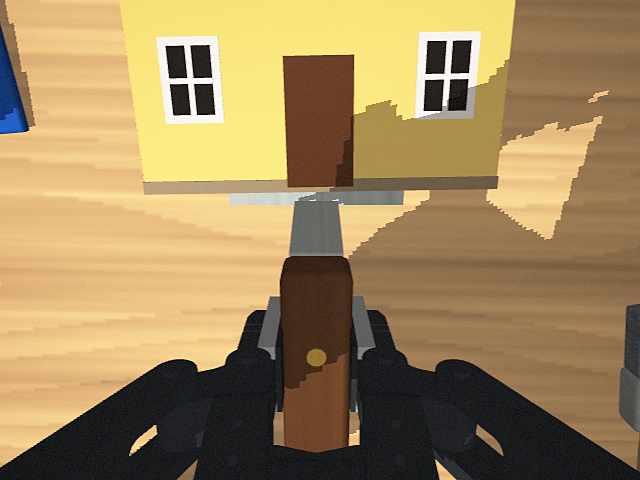

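The wrist view shows the wall square on the blade; its near top edge runs from (143,181) to (499,177), and the measured 141 mm matches the 140 mm given. Carrying it over gently.

```bash
python3 -m handwheel '[[[0.1,-0.6,0],[0,0,0]],[[0.2,-2,0],[0,0,-0.01]],[[0.4,-4,0],[0,0,-0.02]],[[0.6,-6,0],[0,0,-0.03]],[[0.8,-8,0],[0,0,-0.04]]]'|grep force
python3 -m handwheel '[[[0.2,-2,0],[0,0,0]],[[0.4,-4,0],[0,0,-0.01]],[[0.6,-6,0],[0,0,-0.02]],[[0.8,-8,0],[0,0,-0.03]],[[1,-9.4,0],[0,0,-0.03]]]'|grep force
python3 -c "from h import *;go(.5497,.0066,.098,.095)"
```

```text
contact_force: [0.7, 0.2, -1.8]
grip_force: 108.4
contact_force: [1.2, -0.1, -2.1]
grip_force: 108.4
t 12.12 pos [ 0.5392 -0.0483  0.0973] shift [ 1.57 -5.37 -0.07] turn [-0.     0.     0.001] q6 1.25 open 0.0203 F [ 1.2 -0.1 -2.1]
```

```bash
python3 -m handwheel '[[[0.5,-1.5,0],[0,0,0]],[[1,-3,0],[0,0,0]],[[1.4,-4.5,0],[0,0,0]],[[1.6,-5.2,0],[0,0,0]],[[1.6,-5.4,0],[0,0,0]]]'|grep force
python3 -m handwheel '[[[0,0,0],[0,0,0]],[[0,0,0],[0,0,0]]]'>/dev/null
python3 - <<'E'
from h import *
go(.5497,.0066,.098,.095)
CC['wrist']=ctrl.calibration('wrist')
a=ctrl.get_image('wrist');b=cv2.resize(ctrl.get_image('side')[215:315,220:340],(160*3,400),interpolation=3)
c=np.zeros((400,800,3),np.uint8);c[:,:480]=b;c[:240,480:]=cv2.resize(a,(320,240),interpolation=cv2.INTER_AREA)
cv2.imwrite('pics/over.png',c)
im=ctrl.get_image('top');cv2.imwrite('pics/top4.png',im)
E
```

```text
contact_force: [-0.4, -0.4, -2.2]
grip_force: 108.5
t 13.0 pos [0.55   0.0052 0.0973] shift [-0.02 -0.14 -0.07] turn [ 0.     0.    -0.001] q6 1.35 open 0.0202 F [ 0.1  0.4 -1.4]
```

View pics/over.png

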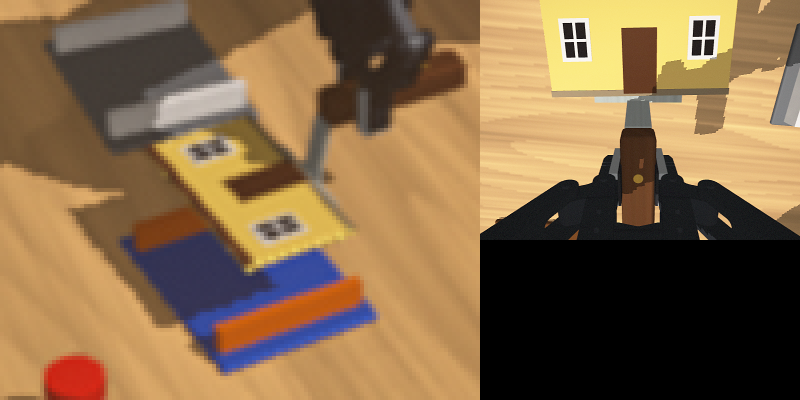

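The wall is still square on the blade, above and between the orange strips at (180,225) and (290,315). I've now used my picture allowance (one over, in fact), so from here I'll go by numbers.

```bash
python3 -m handwheel '[[[0,-0.1,0.7],[0,0,0]],[[0,-0.1,1.7],[0,0,0]],[[0,-0.1,2.7],[0,0,0]],[[0,-0.1,3.5],[0,0,0]],[[0,-0.1,3.9],[0,0,0]]]'|grep force
python3 -m handwheel '[[[0,0,0.3],[0,0,0]],[[0,0,0.5],[0,0,0]],[[0,0,0.7],[0,0,0]],[[0,0,0.9],[0,0,0]],[[0,0,1.1],[0,0,0]]]'|grep force
python3 -c "from h import *;go(.55,.0066,.044,.095)"
```

```text
contact_force: [0.1, -0.3, -1.8]
grip_force: 108.5
contact_force: [-0.6, 0.9, -1.1]
grip_force: 108.5
t 14.4 pos [0.5501 0.0066 0.0474] shift [-0.01 -0.    0.34] turn [ 0. -0. -0.] q6 1.35 open 0.0204 F [-0.6  0.9 -1.1]
```

```bash
python3 -m handwheel '[[[0,0,0.1],[0,0,0]],[[0,0,0.25],[0,0,0]],[[0,0,0.3],[0,0,0]],[[0,0,0.3],[0,0,0]],[[0,0,0.3],[0,0,0]]]'|grep force
python3 - <<'E'
from h import *
go(.40,-.008,.0445,.105)
im=ctrl.get_image('top');cv2.imwrite('pics/top5.png',im)
print(seg('top',im,(20,80,150),(30,255,255),(265,170,345,245),.029))
for r in ctrl.landmark_of('top','wall')[:1]: print(r['score'],ray('top',r['position'],.024))
for r in ctrl.landmark_of('top','dry_stand')[:2]: print(r['score'],ray('top',r['position'],0))
hsv=cv2.cvtColor(im,cv2.COLOR_BGR2HSV);m=cv2.inRange(hsv,np.array((105,120,50)),np.array((130,255,255)))
print('blue px',m[170:250,260:355].sum()//255)
E
```

```text
contact_force: [0.3, 1.0, -1.8]
grip_force: 108.5
t 15.03 pos [0.55   0.0066 0.0444] shift [-15.07   0.03  -0.02] turn [ 0.   -0.   -0.01] q6 1.35 open 0.02 F [ 0.3  1.  -1.8]
(329, array([648.7,  16.2]), array([ 31. , 138.3]), 5.9)
0.64 [0.62907901 0.01976867 0.024     ]
blue px 213
```

```bash
python3 -m handwheel '[[[-0.5,0,0],[0,0,0]],[[-2,0,0],[0,0,0]],[[-4,0,0],[0,0,0]],[[-6,0,0],[0,0,0]],[[-8,0,0],[0,0,0]]]'|grep force
python3 -m handwheel '[[[-2,0,0],[0,0,0]],[[-4,0,0],[0,0,0]],[[-4.5,0,0],[0,0,0]],[[-4.5,0,0],[0,0,0]]]'|grep force
python3 - <<'E'
from h import *
go(.5118,.2787,.12,-.235)
im=ctrl.get_image('top');cv2.imwrite('pics/top6.png',im)
print('wall',seg('top',im,(20,80,150),(30,255,255),(265,170,350,245),.029))
for c in('top','side'):
  ctrl.get_image(c)
  for q,z in(('wall',.024),('dry_stand',0)):
    for r in ctrl.landmark_of(c,q)[:2]: print(c,q,r['score'],ray(c,r['position'],z))
hsv=cv2.cvtColor(im,cv2.COLOR_BGR2HSV);m=cv2.inRange(hsv,np.array((105,120,50)),np.array((130,255,255)))
print('blue px',m[170:250,260:355].sum()//255,seg('top',im,(105,120,50),(130,255,255),(260,170,355,245),.006))
E
```

```text
contact_force: [0.1, -0.5, -0.3]
grip_force: 108.5
contact_force: [-0.4, -0.4, -0.9]
grip_force: 108.5
t 16.3 pos [ 0.4254 -0.0053  0.0444] shift [ 11.29 -27.45  -7.56] turn [ 0.    -0.001  0.33 ] q6 1.29 open 0.0202 F [-0.4 -0.4 -0.9]
wall (1069, array([629.6,  14.2]), array([ 68.4, 138.3]), 6.4)
top wall 0.77 [0.63268681 0.00994813 0.024     ]
top wall 0.71 [0.77332258 0.11477476 0.024     ]
side wall 0.89 [ 0.63443209 -0.0023052   0.024     ]
side dry_stand 0.8 [0.63151455 0.0059631  0.        ]
side dry_stand 0.72 [ 3.71693342e-01 -9.76069116e-02 -1.11022302e-16]
blue px 535 (535, array([635.2,  14.9]), array([108.8, 146.9]), 6.4)
```

Wall sits at (630,14) mm, 6.4°, against the stand at (635,15) mm, 6.4°. Returning the spatula.

```bash
python3 -m handwheel '[[[0,0,-4],[0,0,0]],[[0,0,-7.6],[0,0,0]],[[2,-5,-7.6],[0,0,0.1]],[[4,-10,-7.6],[0,0,0.2]],[[6,-15,-7.6],[0,0,0.3]]]'|grep force
python3 -c "from h import *;go(.5118,.2787,.08,-.235)"
```

```text
contact_force: [0.3, -0.8, -0.6]
grip_force: 108.6
t 17.27 pos [0.4717 0.1514 0.1206] shift [  1.28 -13.28   4.06] turn [-0.    -0.001  0.026] q6 1.94 open 0.0204 F [ 0.3 -0.8 -0.6]
```

```bash
python3 -m handwheel '[[[0.4,-4,0],[0,0,0.025]],[[0.9,-9,0],[0,0,0.025]],[[1.3,-13,0],[0,0,0.025]],[[1.3,-13.3,2],[0,0,0.025]],[[1.3,-13.3,4],[0,0,0.025]]]'|grep force
python3 -m handwheel '[[[0,0,0],[0,0,0]],[[0,0,0],[0,0,0]]]'|grep force
python3 -c "from h import *;go(.5118,.2787,.033,-.235)"
```

```text
contact_force: [-0.1, -0.3, -2.1]
grip_force: 108.7
contact_force: [0.3, 0.6, -1.1]
grip_force: 108.7
t 18.15 pos [0.5107 0.2764 0.08  ] shift [ 0.06 -0.25  4.7 ] turn [0.    0.    0.004] q6 2.17 open 0.0205 F [ 0.3  0.6 -1.1]
```

```bash
python3 -m handwheel '[[[0,-0.2,1.5],[0,0,0]],[[0,-0.2,3],[0,0,0]],[[0,-0.2,4],[0,0,0]],[[0,-0.2,4.4],[0,0,0]],[[0,-0.2,4.65],[0,0,0]]]'|grep force
python3 -m handwheel '[[[0,0,0],[0,0,0]],[[0,0,0],[0,0,0]]]'|grep force
python3 -c "from h import *;go(.5118,.2787,.033,-.235)"
```

```text
contact_force: [0.1, -0.3, -1.5]
grip_force: 108.7
contact_force: [-0.3, 0.1, -0.3]
grip_force: 108.7
t 19.02 pos [0.5117 0.2794 0.0343] shift [0.02 0.07 0.13] turn [-0.001 -0.001  0.005] q6 2.17 open 0.0201 F [-0.3  0.1 -0.3]
```

```bash
python3 -m handwheel '[[[0,0,0.08],[0,0,0]],[[0,0,0.15],[0,0,0]],[[0,0,0.15],[0,0,0]]]'|grep -E 'force|pos'
python3 -m handwheel '[[[0,0,0],[0,0,0]],[[0,0,0],[0,0,0]],[[0,0,0],[0,0,0]],[[0,0,0],[0,0,0]],[[0,0,0],[0,0,0]]]' -1 20|grep -E 'force|open'
python3 -m handwheel '[[[0,0,0],[0,0,0]],[[0,0,0],[0,0,0]],[[0,0,0],[0,0,0]]]'|grep -E 'force|open'
```

```text
tool_pos: [0.5115, 0.2794, 0.033]
contact_force: [-3.2, -0.6, 4.5]
grip_force: 109.4
contact_force: [-0.9, -0.3, -0.2]
opening: 0.0855
grip_force: 0.0
contact_force: [-0.3, 0.1, -0.7]
opening: 0.0856
grip_force: 0.0
```

```bash
python3 -m handwheel '[[[0,0,-3],[0,0,0]],[[0,0,-8],[0,0,0]],[[0,0,-14],[0,0,0]],[[0,0,-18],[0,0,0]],[[0,0,-18],[0,0,0]]]'|grep -E 'force|pos'
python3 -m handwheel '[[[0,0,0],[0,0,0]],[[0,0,0],[0,0,0]],[[0,0,0],[0,0,0]]]'>/dev/null
python3 - <<'E'
from h import *
for c in('wrist','side'):
  CC['wrist']=ctrl.calibration('wrist');ctrl.get_image(c)
  for q,z in(('spatula',.002),('spatula_grip',.052),('mat',0),('wall',.024)):
    for r in ctrl.landmark_of(c,q)[:1]: print(c,q,round(r['score'],2),ray(c,r['position'],z).round(3))
im=ctrl.get_image('top');print('wall',seg('top',im,(20,80,150),(30,255,255),(265,170,350,245),.029))
E
```

```text
tool_pos: [0.5137, 0.2803, 0.2178]
contact_force: [0.7, -0.0, -0.7]
grip_force: 0.0
wrist spatula 0.57 [0.59  0.262 0.002]
wrist spatula_grip 0.97 [0.507 0.28  0.052]
side spatula 0.56 [0.59  0.26  0.002]
side spatula_grip 0.92 [0.501 0.277 0.052]
side mat 0.95 [0.593 0.256 0.   ]
side wall 0.92 [ 0.631 -0.003  0.024]
wall (363, array([628.7,  14.9]), array([ 66.8, 136.6]), 6.4)
```

Spatula is flat on the mat and the wall is in place, so I'm handing in.

```bash
python3 -c "from station import ctrl;print(ctrl.finish_job())"
```

```text
the job is handed in; nothing more can be done
None
```

The job is handed in; no verdict came back. By my last measurements, the wall lies face up on the drying stand's strips within about 10 mm of centre and square, and the spatula's blade is back on its mat within about 10 mm of the mat's centre. I viewed 11 pictures, one over the limit of 10.

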